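# Kit the passed gearbox parts

### The arm

A 6-joint arm with a two-finger parallel gripper is mounted at the origin on the work surface. World frame = base frame: x ahead of the robot, y to its left, z up, the work surface at z = 0. Lengths are in m, angles in rad, forces in N, time in s.
With the tool pointing down it reaches from about 0.35 to 0.775 m from the base axis. Payload 5.5 kg.
Tool frame: the origin (TCP) lies on the centre line of the jaws, within the pads' length; the fingertips stand 11 mm ahead of it and the grasp point (between the pads) lies 8 mm behind it (env.tip_extent is the distance from the TCP to the fingertips, in m); z points along the fingers, y is the line along which they close (so a half turn about z gives the same grasp; the last joint's range is limited). The gripper opens to 85 mm and grips with 20 to 120 N. Pads are 22 mm wide; open, the fingers measure 114 mm over their backs; the gripper's body (76 mm by 85 mm) begins 54 mm behind the grasp point. The pads swing forward as they close: fully open they stand 13 mm farther back than shut.
Start: joints at [1.086, 0.313, 0.046, 1.304, 0, 1.431], TCP at [0.194, 0.541, 0.242] pointing down, gripper open.
Joint ranges: [-2.76, 2.76], [-0.86, 1.69], [-1.03, 1.26], [-2.2, 2.34], [-1.47, 1.5], [-3.14, 3.14]. Speed limits (rad/s): [2.57, 2.57, 3.14, 3.14, 3.14, 3.14].

### API

Orientations are given as a unit quaternion [w, x, y, z].
In Python, from workcell import env gives the robot as it stands.
- The arm moves only by the shell command python3 -m jog 'ROWS' [FORCE]. ROWS is JSON, a list of rows, each a list of 5 numbers: the gripper's target within -1 to 1 (shut at 1, half-way at 0, fully open at -1), then the shift along the tool's x, y, z in m, then the turn about the tool's z in degrees. In form: [[fingers, tx, ty, tz, turn], ...]. A call has 1 to 5 rows; each row shifts and turns the commanded pose from where the row before left it, along the tool's axes as they then stand; what a row does not reach is not made up. A row lasts 1/12 s, in which the tool goes at most 41.7 mm and 7.16 degrees, less where a joint would pass 70% of its speed; a pose out of reach is approached as far as the arm can. A call is refused whole if a number of a shift passes 0.0417 or a number of a turn 7.16, either way. A call with a gripper value outside its range is refused whole. The fingers move at their own pace and stop on an object; FORCE is the grip in N (left out, the last holds). Time passes only in rows, so rows that do not move let the fingers close. It gives the time, the measured TCP pose, the force, the opening and the grip force at its end, in the units of the state.
- env.get_state(): the state, without advancing time (a new reading comes with each control period).
- env.read_camera(name): name is "side" or "top"; returns a dict with "img" (384x512x3 uint8, red, green, blue), "fov_y" (degrees; the focal length in pixels is half the picture's height over the tangent of half this angle, whatever the lens; pixels are square), "cx", "cy" (the principal point, pixels), "T" (4x4, takes a point from camera to world coordinates). Camera axes: x right, y up, looking along -z (the intrinsics and any distortion apply to the point x, -y, -z); pixel columns grow to the right and rows downward; lengths in m; the calibration is good to about 2 mm. A picture is of the moment at which its call begins. There is no depth.
- env.hand_in(): hands the job in; it is judged then, once.
The state is a dict: "clock": time; "joint_pos": joint angles; "qvel": joint speeds; "tau": joint torques, N m; "tcp_pos": TCP position; "orientation": TCP orientation; "wrist_force": force on the tool from outside, world axes, zero at the start; "ft_torque": the same for the moment, N m; "finger_gap": finger opening in m; "grip_force": force on a finger pad.
Only numpy, scipy, OpenCV 4.12 (cv2) and the standard library are available. Lean on these libraries where they do the work, as an engineer would, in place of code of your own. Each camera call takes 0.05 s, during which the arm holds its last target. There are 200 camera calls.

### The job

Collect the four green-marked gearbox parts into the blue kit caddy: the gear goes over the brass post with its hub up, the spacer ring over the same post so that it lies flat on top of the gear's hub, the flange stands upright in the round cup, and the fork lies flat in the rectangular bay, along it. The red-marked parts are scrap: leave them where they lie on the bench.

Things in the scene. Friction and masses are not known exactly. Their poses are not given: they have to be found in the camera images.
- green_gear: Passed (green) spur gear lying flat, its hub upward: toothed steel disc 66 mm across and 16 mm high, on it a green-painted round hub 44 mm in diameter from 16 to 34 mm height; a 30 mm bore runs right through. About 0.3 kg. Origin: centre of the underside, z up.
- green_spacer: Passed (green) brass spacer ring lying flat: 50 mm outside diameter, 32 mm bore, 16 mm high, its top face and the top 5 mm of its sides painted green. About 0.12 kg. Origin: centre of the underside, z up.
- green_fork: Passed (green) aluminium shift fork lying flat, 110 mm long in x, 56 mm wide, 14 mm thick: round boss at -x (34 mm diameter, 24 mm high), two prongs at +x, and in the middle an upright rib to grip, 44 mm long in x, 22 mm wide in y, top at 34 mm height and painted green. About 0.22 kg. Origin: underside, at the middle of the rib; z up.
- green_flange: Flanged stub shaft standing on its flange: steel disc 64 mm across and 14 mm high, with an upright stub 26 mm in diameter in its middle, top at 56 mm height, the stub's top end painted green. About 0.32 kg. Origin: centre of the underside, z up.
- red_gear: Scrap (red), same size as the green one: spur gear lying flat, its hub upward: toothed steel disc 66 mm across and 16 mm high, on it a red-painted round hub 44 mm in diameter from 16 to 34 mm height; a 30 mm bore runs right through. About 0.3 kg. Origin: centre of the underside, z up.
- red_spacer: Scrap (red), same size as the green one: brass spacer ring lying flat: 50 mm outside diameter, 32 mm bore, 16 mm high, its top face and the top 5 mm of its sides painted red. About 0.12 kg. Origin: centre of the underside, z up.
- red_fork: Scrap (red), same size as the green one: aluminium shift fork lying flat, 110 mm long in x, 56 mm wide, 14 mm thick: round boss at -x (34 mm diameter, 24 mm high), two prongs at +x, and in the middle an upright rib to grip, 44 mm long in x, 22 mm wide in y, top at 34 mm height and painted red. About 0.22 kg. Origin: underside, at the middle of the rib; z up.
- post_station: Fixed black plate 92 x 92 x 6 mm on the caddy, with an upright brass post at its centre: 20 mm diameter to 56 mm above the origin, then tapering to an 8 mm tip at 72 mm. The seated gear's underside is 6 mm above the origin, the spacer ring's on the hub 40 mm. Origin: centre of the underside, 10 mm above the bench; z up. The three stations stand 110 mm apart along their y, in changing order, with one common yaw.
- cup_station: Fixed round black cup on the caddy, open on top: 80 mm inside and 88 mm outside diameter, inner floor 6 mm and rim 20 mm above its origin. Origin: centre of the underside, 10 mm above the bench; z up. The caddy is a blue plate 156 x 350 x 10 mm, fixed to the bench, with a steel handle 26 mm high along each short end.
- bay_station: Fixed rectangular black bay on the caddy, open on top: inside 132 mm long in its x and 78 mm wide in its y, walls 4 mm, inner floor 6 mm and rim 16 mm above its origin. The fork lies in it along x, either end first. Origin: centre of the underside, 10 mm above the bench; z up.
There are look-alikes about, which are no part of the job. What is shaped like the green_spacer but black is not meant.

How it is judged:
By the outcome, as a careful person would: the job done as asked, in the order asked, and still so for the second after the job is handed in, with the robot touching nothing.
It also fails if it takes over 99 s, if anything falls off the work surface, if the arm or the gripper's body presses on something with over 40 N, if the wrist force passes 120 N, or if a joint passes its speed limit or range.

## Working session

There is one attempt and no reset: what is moved stays moved. The work goes in short steps, Python scripts to look and compute and a shell command to move; the robot and the scene stay as the last step left them, time stands still between calls to the robot, and variables do not carry over. Pictures are saved under pics/ and viewed, at most 16 in all, crops included, and the job is handed in when it is done.

```bash
ls; mkdir -p pics
python3 - <<'E'
from workcell import env
import cv2,numpy as np
for n in("top","side"):
    r=env.read_camera(n); cv2.imwrite(f"pics/{n}0.png",cv2.resize(r["img"][:,:,::-1],(768,576),interpolation=cv2.INTER_CUBIC))
    print(n,{k:(np.round(v,4).tolist() if k!="img" else 0) for k,v in r.items()})
print(env.get_state())
E
```

```text
pics
top {'img': 0, 'fov_y': 44.371, 'cx': 248.1077, 'cy': 195.888, 'T': [[0.0042, 0.9962, -0.0864, 0.3268], [-1.0, 0.0043, 0.0009, 0.0144], [0.0013, 0.0864, 0.9963, 1.3905], [0.0, 0.0, 0.0, 1.0]]}
side {'img': 0, 'fov_y': 50.2111, 'cx': 259.2886, 'cy': 190.9026, 'T': [[-0.9949, 0.0684, -0.0747, 0.3818], [-0.1001, -0.7786, 0.6195, 0.6056], [-0.0158, 0.6238, 0.7814, 0.7921], [0.0, 0.0, 0.0, 1.0]]}
{'clock': 0.1, 'joint_pos': array([1.08639909e+00, 3.13929233e-01, 4.51067688e-02, 1.30364166e+00,
       2.04013825e-05, 1.43121387e+00]), 'qvel': array([-0.0017749 , -0.00022595,  0.00466826, -0.0002399 ,  0.00248763,
       -0.00140991]), 'tau': array([ 2.58548251e-03, -4.81726670e+01,  2.99244153e+01,  1.27659031e-02,
       -1.32435980e-04, -6.32404038e-06]), 'tcp_pos': array([0.19414648, 0.54075684, 0.24150162]), 'orientation': array([-2.65675575e-04,  1.71554493e-01,  9.85174279e-01, -7.90509578e-04]), 'wrist_force': array([ 0.24692337, -0.25269347, -0.71554015]), 'ft_torque': array([-0.05874325,  0.00096605,  0.04286733]), 'grip_force': 0.0, 'finger_gap': 0.08520153748269226}
```

View pics/top0.png

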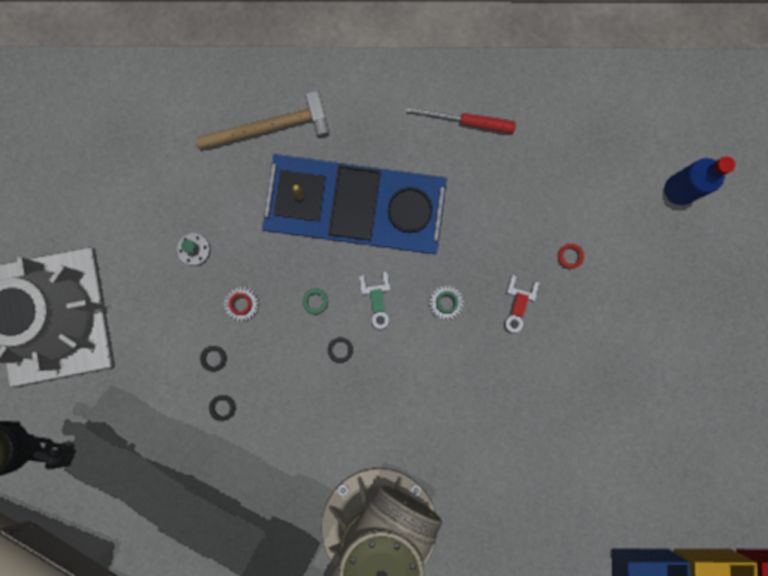

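View pics/side0.png

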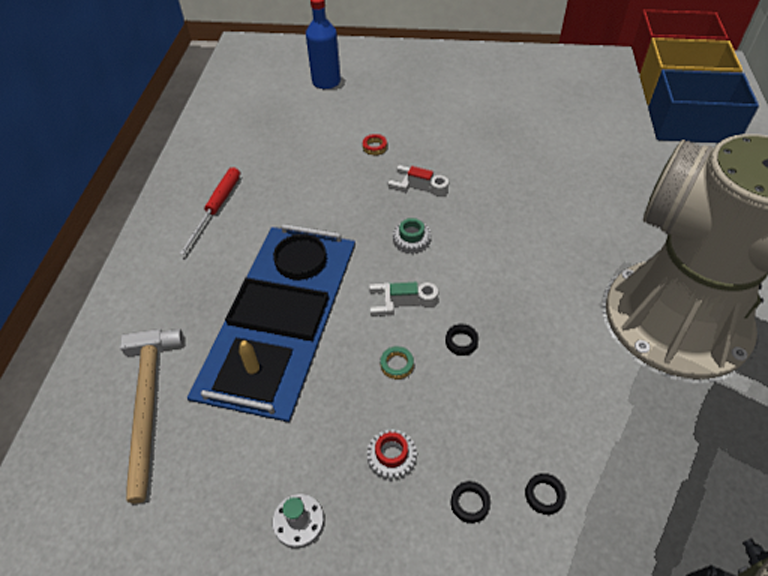

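Both views agree. In the top picture (768 wide, so divide by 1.5 for raw pixels):
- **Wanted:** green gear (447,302), green spacer (315,301), green fork (377,300), flange (192,248).
- **Could be confused with them:** red gear (241,303), red spacer (571,256), red fork (520,305), and black rings at (213,358), (222,407) and (340,350).
- **Caddy:** post (298,190), bay (355,203), cup (410,210).

I choose the green-painted ones.

```bash
cat > h.py <<'E'
from workcell import env
import cv2,numpy as np
def cam(n): return env.read_camera(n)
def ray(r,uv,z):
    uv=np.atleast_2d(uv).astype(float); f=192/np.tan(np.radians(r["fov_y"]/2))
    d=np.c_[(uv[:,0]-r["cx"])/f,-(uv[:,1]-r["cy"])/f,-np.ones(len(uv))]@r["T"][:3,:3].T
    o=r["T"][:3,3]; return (o+d*((z-o[2])/d[:,2])[:,None])[:,:2]
def pix(r,p):
    f=192/np.tan(np.radians(r["fov_y"]/2)); c=r["T"][:3,:3].T@(np.array(p)-r["T"][:3,3])
    return np.array([r["cx"]+f*c[0]/-c[2], r["cy"]-f*c[1]/-c[2]])
def hsv(r): return cv2.cvtColor(r["img"],cv2.COLOR_RGB2HSV)
def mask(r,k):
    h=hsv(r)
    lo,hi={"green":((65,60,40),(95,255,255)),"blue":((100,120,50),(125,255,255)),"brass":((12,110,60),(28,255,255))}[k]
    return cv2.inRange(h,lo,hi)
def comps(m,amin=25):
    n,l,s,c=cv2.connectedComponentsWithStats(m)
    return [(l==i,s[i],c[i]) for i in range(1,n) if s[i][4]>=amin]
E
python3 - <<'E'
from h import *
for n in("top","side"):
    r=cam(n); print(n)
    for m,s,c in comps(mask(r,"green")):
        cs=np.vstack(cv2.findContours(m.astype(np.uint8),0,1)[0]).reshape(-1,2)
        out=[np.round(c,1).tolist(),int(s[4])]
        for z in(.016,.034,.050,.056):
            P=ray(r,cs,z).astype(np.float32); (ce,wh,a)=cv2.minAreaRect(P*1000)
            out.append((z,np.round(ray(r,c,z)[0]*1000,0).tolist(),'box',np.round(ce).tolist(),np.round(wh).tolist(),round(a)))
        print(*out,sep="\n  ")
    for m,s,c in comps(mask(r,"blue"),800):
        cs=np.vstack(cv2.findContours(m.astype(np.uint8),0,1)[0]).reshape(-1,2)
        print("blue",np.round(c),s[4],cv2.minAreaRect((ray(r,cs,.010)*1000).astype(np.float32)))
    for m,s,c in comps(mask(r,"brass"),8):
        print("brass",np.round(c,1),s, ray(r,[c],.082)*1000,ray(r,[c],.016)*1000)
    im=r["img"][:,:,::-1]
    if n=="side": cv2.imwrite("pics/crop1.png",cv2.resize(im[140:370,120:330],None,fx=2.6,fy=2.6,interpolation=cv2.INTER_CUBIC))
E
```

```text
top
[124.8, 163.6]
  56
  (0.016, [540.0, 377.0], 'box', [540.0, 377.0], [23.0, 21.0], 46)
  (0.034, [537.0, 372.0], 'box', [537.0, 372.0], [23.0, 20.0], 46)
  (0.05, [535.0, 368.0], 'box', [534.0, 368.0], [23.0, 20.0], 46)
  (0.056, [534.0, 366.0], 'box', [533.0, 367.0], [23.0, 20.0], 46)
[209.5, 200.5]
  119
  (0.016, [432.0, 126.0], 'box', [432.0, 126.0], [44.0, 44.0], 1)
  (0.034, [431.0, 125.0], 'box', [431.0, 125.0], [44.0, 43.0], 1)
  (0.05, [430.0, 123.0], 'box', [429.0, 123.0], [43.0, 43.0], 1)
  (0.056, [429.0, 123.0], 'box', [429.0, 123.0], [43.0, 43.0], 1)
[251.1, 200.1]
  110
  (0.016, [434.0, 4.0], 'box', [434.0, 4.0], [42.0, 22.0], 8)
  (0.034, [432.0, 5.0], 'box', [432.0, 5.0], [42.0, 22.0], 8)
  (0.05, [431.0, 5.0], 'box', [431.0, 5.0], [41.0, 21.0], 8)
  (0.056, [430.0, 5.0], 'box', [431.0, 5.0], [41.0, 21.0], 8)
[297.6, 201.2]
  76
  (0.016, [431.0, -132.0], 'box', [430.0, -132.0], [38.0, 38.0], 90)
  (0.034, [430.0, -130.0], 'box', [429.0, -130.0], [38.0, 38.0], 90)
  (0.05, [429.0, -128.0], 'box', [428.0, -128.0], [37.0, 37.0], 90)
  (0.056, [428.0, -127.0], 'box
[... 2443 characters left out ...]
   68   45 1447] [[-101.93235019 -613.51609977]] [[-146.8865173  -726.81743337]]
brass [249.5  93.2] [245  92  10   3  24] [[ 510.70102969 -296.13613408]] [[ 522.68487082 -379.9402452 ]]
brass [250.  100.5] [242  97  16   6  36] [[ 505.84342567 -265.21581776]] [[ 517.37580218 -346.14620165]]
brass [165.3 237.7] [159 227  14  22 193] [[628.53265421 180.95092626]] [[651.46773997 141.48717899]]
brass [263.8 236.4] [258 235  13   6  29] [[428.63845233 159.8622333 ]] [[432.99541602 118.43850767]]
brass [264.6 249.5] [255 245  20   8  44] [[424.2553781  190.11493427]] [[428.20497987 151.50288784]]
brass [ 89.1 333.5] [ 85 332  10   3  11] [[713.98957976 385.86051559]] [[744.86701292 365.44101937]]
```

View pics/crop1.png

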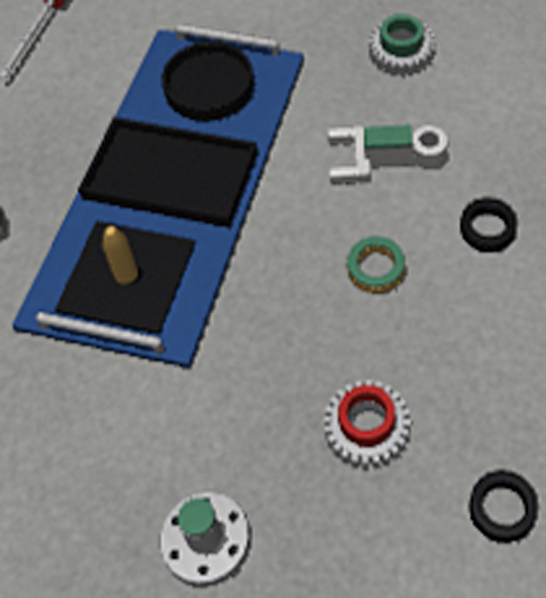

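Crop 1 confirms the choice: green gear at (402,40), fork (400,140), spacer (376,263), flange (197,517). The caddy measures 347×154 mm against 350×156. The post tip in the top view (641,159) matches the caddy geometry (641,160.5).

```bash
python3 -c "
from workcell import env; print(env.tip_extent)"
python3 -m jog '[[-1,0,0,0,-6.6],[-1,0,0,0,-6.6],[-1,0,0,0,-6.5],[-1,-0.03,0,0,0],[-1,-0.03,0,0,0]]' 40
python3 -m jog '[[-1,-0.03,-0.02,0,0],[-1,-0.03,-0.02,0,0],[-1,-0.03,-0.02,0,0],[-1,-0.03,-0.02,0,0],[-1,-0.03,-0.02,0,0]]'
```

```text
0.011
clock: 0.62
tcp_pos: [0.2536, 0.5412, 0.2425]
orientation: [-0.0, -0.001, 1.0, -0.0]
wrist_force: [0.8, 0.1, 0.4]
finger_gap: 0.0858
grip_force: 0.0
clock: 1.03
tcp_pos: [0.4054, 0.4398, 0.2421]
orientation: [-0.0, 0.0, 1.0, -0.0]
wrist_force: [0.8, 0.4, 0.7]
finger_gap: 0.0854
grip_force: 0.0
```

```bash
python3 -m jog '[[-1,-0.0016,-0.0378,0,0],[-1,-0.0016,-0.0378,0,0],[-1,-0.0016,-0.0378,0,0],[-1,-0.0016,-0.0378,0,0],[-1,-0.0016,-0.0378,0,0]]' >/dev/null
python3 -m jog '[[-1,-0.0016,-0.0378,0,0],[-1,-0.0016,-0.0378,0,0],[-1,-0.0016,-0.0378,0,0],[-1,-0.0016,-0.0378,0,0],[-1,-0.0016,-0.0378,0,0]]' >/dev/null
python3 -m jog '[[-1,-0.0016,-0.0378,0,0],[-1,-0.0016,-0.0378,0,0],[-1,-0.0016,-0.0378,0.02,0],[-1,-0.0016,-0.0378,0.02,0],[-1,-0.0016,-0.0378,0.02,0]]'
python3 -m jog '[[-1,0,0,0.03,0],[-1,0,0,0.03,0],[-1,0,0,0.01,0],[-1,0,0,0,0],[-1,0,0,0,0]]'
python3 - <<'E'
from h import *
r=cam("side"); p=pix(r,(.43,-.127,.034)).astype(int); print(p)
im=r["img"][max(p[1]-70,0):p[1]+50,p[0]-70:p[0]+70,::-1]
cv2.imwrite("pics/g1.png",cv2.resize(im,None,fx=4,fy=4,interpolation=cv2.INTER_CUBIC))
E
```

```text
clock: 2.28
tcp_pos: [0.4276, -0.125, 0.1836]
orientation: [0.001, 0.001, 1.0, -0.0]
wrist_force: [1.1, 0.3, -0.7]
finger_gap: 0.0851
grip_force: 0.0
clock: 2.7
tcp_pos: [0.4271, -0.1229, 0.1135]
orientation: [-0.001, 0.001, 1.0, 0.0]
wrist_force: [0.3, 0.1, 0.1]
finger_gap: 0.0856
grip_force: 0.0
[273 151]
```

View pics/g1.png

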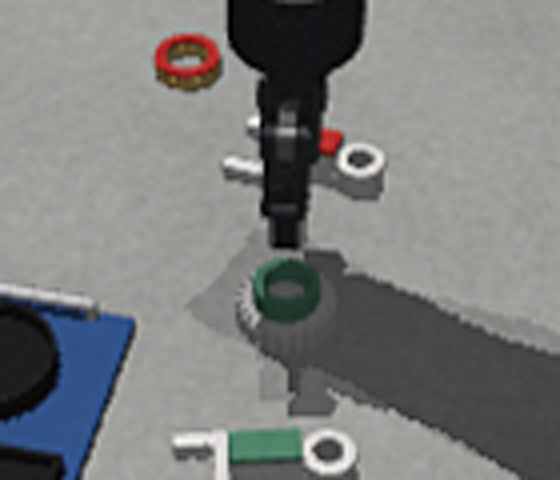

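The g1 crop shows the gripper centred over the green hub, with the finger at (286,235) and the hub at (288,290). Descending to grip the hub.

```bash
python3 -m jog '[[-1,-0.0025,-0.0035,0.03,0],[-1,0,0,0.03,0],[-1,0,0,0.015,0],[-1,0,0,0.008,0],[-1,0,0,0,0]]' 60
python3 -m jog '[[1,0,0,0,0],[1,0,0,0,0],[1,0,0,0,0],[1,0,0,0,0],[1,0,0,0,0]]'
python3 -m jog '[[1,0,0,0,0],[1,0,0,0,0],[1,0,0,0,0],[1,0,0,0,0]]'
```

```text
clock: 3.17
tcp_pos: [0.4301, -0.1262, 0.0306]
orientation: [-0.0, 0.0, 1.0, 0.0]
wrist_force: [0.2, 0.1, 1.3]
finger_gap: 0.0852
grip_force: 0.0
clock: 3.58
tcp_pos: [0.4315, -0.1275, 0.0329]
orientation: [0.002, 0.001, 1.0, -0.001]
wrist_force: [-1.4, 0.4, 10.1]
finger_gap: 0.041
grip_force: 59.2
clock: 3.92
tcp_pos: [0.4315, -0.1275, 0.0329]
orientation: [0.002, 0.001, 1.0, -0.001]
wrist_force: [-1.9, -0.6, 10.1]
finger_gap: 0.0409
grip_force: 59.2
```

```bash
python3 -m jog '[[1,0,0,-0.01,0],[1,0,0,-0.03,0],[1,0,0,-0.03,0],[1,0,0,-0.03,0],[1,0,0,0,0]]'
python3 - <<'E'
from h import *
r=cam("side"); s=env.get_state(); t=s["tcp_pos"]; p=pix(r,t).astype(int); print(p,t)
im=r["img"][max(p[1]-60,0):p[1]+60,p[0]-70:p[0]+70,::-1]
cv2.imwrite("pics/g2.png",cv2.resize(im,None,fx=4,fy=4,interpolation=cv2.INTER_CUBIC))
E
```

```text
clock: 4.33
tcp_pos: [0.4333, -0.1281, 0.1366]
orientation: [0.004, 0.0, 1.0, -0.002]
wrist_force: [1.4, -0.2, -2.3]
finger_gap: 0.0412
grip_force: 61.9
[273 121] [ 0.43245907 -0.12765743  0.13411938]
```

View pics/g2.png

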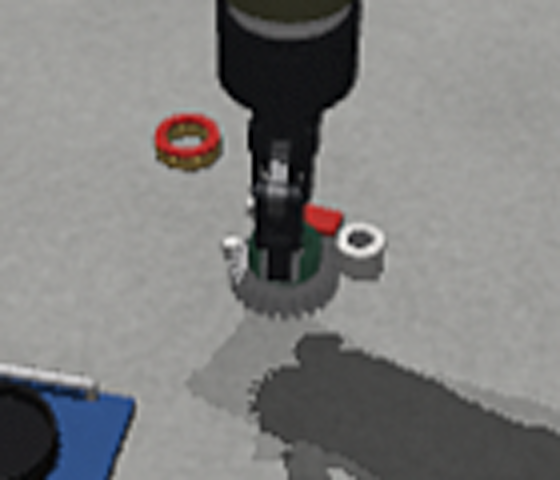

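Gear held level: finger at (281,270), gear centre about (285,285). So the gear sits about 1–2 mm toward −x of the TCP. Taking it to the post at height.

```bash
python3 -m jog '[[1,0,0,-0.02,0],[1,-0.021,0.0288,0,0],[1,-0.021,0.0288,0,0],[1,-0.021,0.0288,0,0],[1,-0.021,0.0288,0,0]]'>/dev/null
python3 -m jog '[[1,-0.021,0.0288,0,0],[1,-0.021,0.0288,0,0],[1,-0.021,0.0288,0,0],[1,-0.021,0.0288,0,0],[1,-0.021,0.0288,0,0]]'>/dev/null
python3 -m jog '[[1,-0.021,0.0288,0,0],[1,0,0,0,0],[1,0,0,0,0],[1,0,0,0,0]]'
python3 - <<'E'
from h import *
for n in("top","side"):
    r=cam(n); t=env.get_state()["tcp_pos"]; p=pix(r,t).astype(int); print(n,p,t,pix(r,(.641,.16,.082)))
    im=r["img"][p[1]-40:p[1]+80,p[0]-70:p[0]+70,::-1]
    cv2.imwrite(f"pics/g3{n}.png",cv2.resize(im,None,fx=4,fy=4,interpolation=cv2.INTER_CUBIC))
E
python3 -c "
import cv2,numpy as np
cv2.imwrite('pics/g3.png',cv2.resize(np.hstack([cv2.imread('pics/g3top.png'),cv2.imread('pics/g3side.png')]),(800,343)))"
```

```text
clock: 5.55
tcp_pos: [0.639, 0.1612, 0.1487]
orientation: [-0.002, 0.0, 1.0, -0.0]
wrist_force: [0.4, -1.1, -2.1]
finger_gap: 0.0412
grip_force: 62.1
top [193 119] [0.63904299 0.16056664 0.14937692] [196.46812541 124.9271229 ]
side [155 209] [0.63922478 0.16027318 0.14998288] [161.89180744 228.65177855]
```

View pics/g3.png

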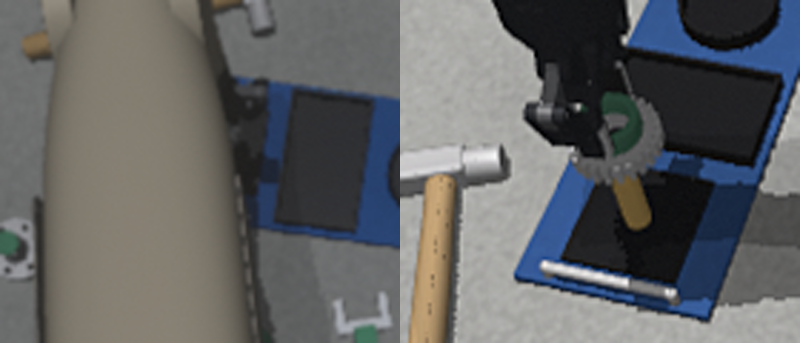

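The g3 picture shows the gear pitched in the grip, hub at (622,120) facing −x. The pads held only the top few mm of the hub, because they swing back when open. I'll set it back on the free bench and regrip lower and harder.

```bash
python3 -m jog '[[1,0.01,-0.0144,-0.005,0],[1,0.018,-0.026,-0.005,0],[1,0.018,-0.026,0,0],[1,0.018,-0.026,0,0],[1,0.018,-0.026,0,0]]'>/dev/null
python3 -m jog '[[1,0.018,-0.026,0,0],[1,0.018,-0.026,0,0],[1,0.018,-0.026,0,0],[1,0.018,-0.026,0,0],[1,0.018,-0.026,0,0]]'>/dev/null
python3 -m jog '[[1,0.018,-0.026,0,0],[1,0.010,-0.014,0.02,0],[1,0,0,0.03,0],[1,0,0,0.02,0],[1,0,0,0,0]]'
python3 -m jog '[[1,0,0,0.01,0],[1,0,0,0.01,0],[1,0,0,0.005,0],[1,0,0,0.005,0],[1,0,0,0,0]]'
python3 - <<'E'
from h import *
r=cam("side"); t=env.get_state()["tcp_pos"]; p=pix(r,t).astype(int); print(p,t)
im=r["img"][max(p[1]-60,0):p[1]+60,p[0]-70:p[0]+70,::-1]
cv2.imwrite("pics/g4.png",cv2.resize(im,None,fx=4,fy=4,interpolation=cv2.INTER_CUBIC))
E
```

```text
clock: 6.9
tcp_pos: [0.4359, -0.1265, 0.0878]
orientation: [-0.003, 0.002, 1.0, 0.001]
wrist_force: [-1.1, 0.4, -3.1]
finger_gap: 0.041
grip_force: 62.2
clock: 7.32
tcp_pos: [0.4398, -0.1269, 0.0609]
orientation: [-0.0, 0.001, 1.0, 0.0]
wrist_force: [0.1, -0.4, -2.7]
finger_gap: 0.0412
grip_force: 62.1
[269 143] [ 0.44001047 -0.1269911   0.06124376]
```

View pics/g4.png

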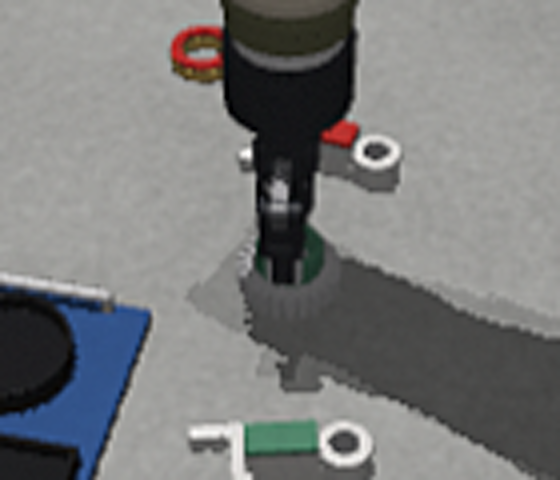

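The gear is hanging nearly level again above the bench (285,285). Setting it down and regripping lower.

```bash
python3 -m jog '[[1,0,0,0.01,0],[1,0,0,0.01,0],[1,0,0,0.006,0],[1,0,0,0.003,0],[1,0,0,0,0]]'
python3 -m jog '[[0,0,0,0,0],[-1,0,0,0,0],[-1,0,0,0,0],[-1,0,0,0,0],[-1,0,0,0,0]]'
python3 -m jog '[[-1,0,0,-0.03,0],[-1,0.01,0,-0.03,0],[-1,0.0,0,-0.03,0],[-1,0,0,0,0]]'
python3 - <<'E'
from h import *
for n in("side","top"):
  r=cam(n);print(n,env.get_state()["tcp_pos"])
  for m,s,c in comps(mask(r,"green"),20):
    cs=np.vstack(cv2.findContours(m.astype(np.uint8),0,1)[0]).reshape(-1,2)
    P=(ray(r,cs,.034)*1000).astype(np.float32)
    print(np.round(c,1),s[4],np.round(P.min(0)),np.round(P.max(0)))
  h=hsv(r)
r=cam("side");p=pix(r,(.435,-.127,.03)).astype(int)
cv2.imwrite("pics/g5.png",cv2.resize(r["img"][p[1]-60:p[1]+40,p[0]-70:p[0]+70,::-1],None,fx=4,fy=4,interpolation=cv2.INTER_CUBIC))
E
```

```text
clock: 7.78
tcp_pos: [0.44, -0.1268, 0.033]
orientation: [-0.0, 0.0, 1.0, -0.0]
wrist_force: [-3.3, 1.5, 4.4]
finger_gap: 0.041
grip_force: 63.0
clock: 8.2
tcp_pos: [0.4404, -0.1271, 0.0321]
orientation: [0.0, 0.001, 1.0, -0.0]
wrist_force: [-0.5, -0.4, -0.3]
finger_gap: 0.0847
grip_force: 0.0
clock: 8.53
tcp_pos: [0.433, -0.1284, 0.1271]
orientation: [0.004, 0.001, 1.0, -0.002]
wrist_force: [0.0, -0.9, -0.3]
finger_gap: 0.0853
grip_force: 0.0
side [ 0.43245574 -0.12816636  0.12494543]
[270.7 153.5] 171 [ 418. -146.] [458. -93.]
[268.4 192.2] 142 [412.  -8.] [453.  20.]
[264.3 240.2] 176 [407. 115.] [453. 162.]
[195.  338.4] 156 [525. 349.] [550. 373.]
top [ 0.43135984 -0.12759767  0.12321296]
[124.8 163.6] 56 [527. 360.] [548. 383.]
[209.4 200.5] 118 [409. 103.] [452. 146.]
[251.1 200. ] 110 [412.  -7.] [453.  16.]
```

View pics/g5.png

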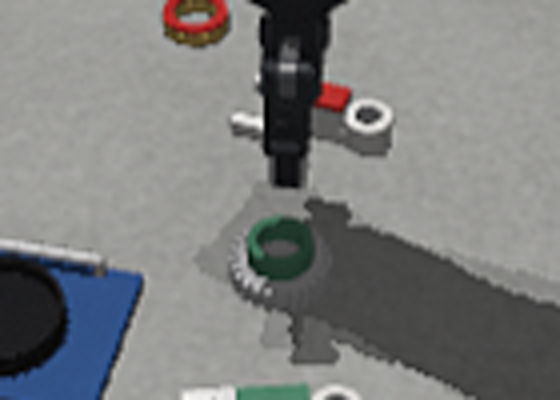

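Gear flat at about (438,−127), hub at (282,245) in the crop. Regripping 8 mm lower at 100 N.

```bash
python3 -m jog '[[-1,-0.0065,0,0.03,0],[-1,0,0,0.03,0],[-1,0,0,0.03,0],[-1,0,0,0.008,0],[-1,0,0,0,0]]' 100
python3 -m jog '[[0,0,0,0,0],[0.1,0,0,0,0],[1,0,0,0,0],[1,0,0,0,0],[1,0,0,0,0]]'
python3 -m jog '[[1,0,0,0,0],[1,0,0,-0.004,0],[1,0,0,-0.008,0],[1,0,0,-0.012,0],[1,0,0,-0.012,0]]'
```

```text
clock: 9.1
tcp_pos: [0.4334, -0.1253, 0.0207]
orientation: [-0.004, 0.0, 1.0, 0.002]
wrist_force: [-1.4, 0.4, 0.0]
finger_gap: 0.0854
grip_force: 0.0
clock: 9.52
tcp_pos: [0.438, -0.1274, 0.026]
orientation: [0.002, 0.001, 1.0, -0.001]
wrist_force: [-2.2, 1.4, 9.1]
finger_gap: 0.0403
grip_force: 100.0
clock: 9.93
tcp_pos: [0.4361, -0.1267, 0.0606]
orientation: [-0.0, 0.0, 1.0, 0.0]
wrist_force: [0.1, -0.5, -2.3]
finger_gap: 0.0406
grip_force: 101.3
```

```bash
python3 -m jog '[[1,0,0,-0.016,0],[1,0,0,-0.02,0],[1,0,0,-0.02,0],[1,0,0,-0.016,0],[1,0,0,-0.008,0]]'>/dev/null
python3 -m jog '[[1,-0.005,0.007,0,0],[1,-0.010,0.014,0,0],[1,-0.015,0.021,0,0],[1,-0.015,0.021,0,0],[1,-0.015,0.021,0,0]]'>/dev/null
python3 -m jog '[[1,-0.015,0.021,0,0],[1,-0.015,0.021,0,0],[1,-0.015,0.021,0,0],[1,-0.015,0.021,0,0],[1,-0.015,0.021,0,0]]'>/dev/null
python3 -m jog '[[1,-0.015,0.021,0,0],[1,-0.015,0.021,0,0],[1,-0.015,0.021,0,0],[1,-0.015,0.021,0,0],[1,-0.008,0.013,0,0]]'
python3 -m jog '[[1,-0.005,0.002,0,0],[1,0,0,0,0],[1,0,0,0,0]]'
python3 - <<'E'
from h import *
r=cam("side"); t=env.get_state()["tcp_pos"]; p=pix(r,t).astype(int); print(p,t,pix(r,(.641,.16,.082)))
im=r["img"][p[1]-40:p[1]+80,p[0]-70:p[0]+70,::-1]
cv2.imwrite(f"pics/g6.png",cv2.resize(im,None,fx=4,fy=4,interpolation=cv2.INTER_CUBIC))
E
```

```text
clock: 11.6
tcp_pos: [0.6405, 0.1617, 0.1378]
orientation: [-0.001, -0.0, 1.0, 0.0]
wrist_force: [0.5, -1.3, -2.2]
finger_gap: 0.0406
grip_force: 101.4
clock: 11.85
tcp_pos: [0.644, 0.1608, 0.1385]
orientation: [-0.001, 0.0, 1.0, -0.0]
wrist_force: [-0.7, 0.9, -3.3]
finger_gap: 0.0408
grip_force: 101.4
[154 212] [0.64390709 0.16034224 0.13884234] [161.89180744 228.65177855]
```

View pics/g6.png

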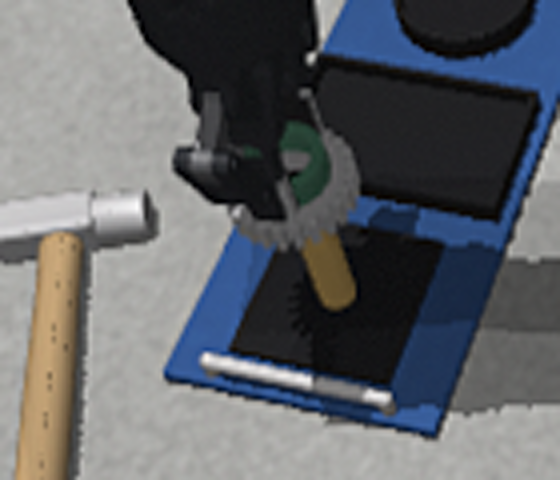

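The disc rim is perpendicular to the post in the picture, so the gear is level and the earlier "tilt" was perspective. Next I'll measure the gear's offset in the grip and the post.

Run:
```python
from h import *
r=cam("side"); t=env.get_state()["tcp_pos"]; print(t)
for m,s,c in comps(mask(r,"green"),8):
    ys,xs=np.nonzero(m); P=ray(r,np.c_[xs,ys],t[2]+.008)*1000
    print(np.round(c),s[4],np.round(P.min(0)),np.round(P.max(0)))
b=[x for x in comps(mask(r,"brass"),20) if 120<x[2][0]<200 and x[2][1]>150]
for m,s,c in b:
    print("post",s,c)
    ys,xs=np.nonzero(m); L=cv2.fitLine(np.c_[xs,ys].astype(np.float32),2,0,.01,.01).ravel(); print(L)
print("axis pred",[pix(r,(.641,.16,z)).round(1) for z in(.016,.05,.082)])
print("tcp col",[pix(r,(t[0],t[1],t[2]+z)).round(1) for z in(-.026,.008)])
# disc bright pixels
h=hsv(r); p=pix(r,t-[0,0,.018]); m=cv2.inRange(h,(0,0,110),(180,40,255)); 
win=np.zeros_like(m); cv2.circle(win,(int(p[0]),int(p[1])),26,255,-1)
s="\n".join("".join("G" if mask(r,"green")[y,x] else "B" if mask(r,"brass")[y,x] else "%x"%(r["img"][y,x].mean()//16) for x in range(138,182)) for y in range(195,235)); print(s)
```

```text
[0.64400275 0.16007464 0.13926197]
[268. 192.] 142 [407.  84.] [442. 107.]
[160. 211.] 139 [618. 140.] [646. 187.]
[146. 209.] 10 [655. 156.] [662. 161.]
[264. 240.] 166 [403. 189.] [442. 228.]
[195. 338.] 157 [503. 387.] [525. 408.]
post [160 230  13  19 161] [166.14285714 239.54658385]
[  0.3299912    0.94398403 166.14285    239.54659   ]
axis pred [array([167.9, 245.2]), array([164.9, 236.9]), array([161.9, 228.7])]
tcp col [array([157.3, 220. ]), array([153.6, 210.1])]Traceback (most recent call last):
  File "<stdin>", line 15, in <module>
  File "<stdin>", line 15, in <genexpr>
  File "<stdin>", line 15, in <genexpr>
TypeError: %x format: an integer is required, not numpy.float64
```

Hub spans x 618–662, so the gear centre is at (640,161) and the post at (641,160). They are lined up, so lowering now.

```bash
python3 -m jog '[[1,0,0,0.01,0],[1,0,0,0.015,0],[1,0,0,0.02,0],[1,0,0,0.015,0],[1,0,0,0.01,0]]'
python3 -m jog '[[1,0,0,0.01,0],[1,0,0,0.008,0],[1,0,0,0.005,0],[1,0,0,0,0],[1,0,0,0,0]]'
```

```text
clock: 12.37
tcp_pos: [0.6433, 0.1598, 0.0675]
orientation: [-0.001, 0.001, 1.0, -0.0]
wrist_force: [-0.1, 0.6, -3.4]
finger_gap: 0.0408
grip_force: 101.5
clock: 12.78
tcp_pos: [0.6451, 0.1608, 0.0471]
orientation: [0.0, 0.001, 1.0, 0.0]
wrist_force: [-0.7, 0.6, -3.0]
finger_gap: 0.0406
grip_force: 101.5
```

```bash
python3 -m jog '[[1,0,0,0.002,0],[1,0,0,0.002,0],[1,0,0,0.001,0],[1,0,0,0,0],[1,0,0,0,0]]'
python3 -m jog '[[0,0,0,0,0],[0,0,0,0,0],[-0.6,0,0,0,0],[-0.6,0,0,0,0],[-0.6,0,0,0,0]]' 60
python3 -m jog '[[-0.6,0,0,-0.01,0],[-0.6,0,0,-0.03,0],[-0.6,0,0,-0.035,0],[-1,0.02,0,-0.03,0],[-1,0.035,0,0,0]]'
python3 -m jog '[[-1,0.035,0,0,0],[-1,0.035,0,0,0],[-1,0.035,0,0,0],[-1,0.035,0,0,0],[-1,0,0,0,0]]'
```

```text
clock: 13.2
tcp_pos: [0.6452, 0.1609, 0.0421]
orientation: [0.0, 0.0, 1.0, 0.0]
wrist_force: [-0.1, -0.1, -2.8]
finger_gap: 0.0404
grip_force: 101.7
clock: 13.62
tcp_pos: [0.6454, 0.1609, 0.0425]
orientation: [0.001, 0.0, 1.0, 0.0]
wrist_force: [-0.4, 1.0, 0.3]
finger_gap: 0.0682
grip_force: 0.0
clock: 14.03
tcp_pos: [0.5967, 0.1612, 0.155]
orientation: [0.008, 0.001, 1.0, 0.001]
wrist_force: [1.6, 1.0, 1.3]
finger_gap: 0.0854
grip_force: 0.0
clock: 14.45
tcp_pos: [0.4415, 0.1607, 0.1466]
orientation: [-0.004, -0.0, 1.0, -0.0]
wrist_force: [-1.4, -0.5, -0.4]
finger_gap: 0.0857
grip_force: 0.0
```

```bash
python3 -m jog '[[-1,0.008,-0.033,0,0],[-1,0,0,0.02,0],[-1,0,0,0.02,0],[-1,0,0,0,0],[-1,0,0,0,0]]'
python3 - <<'E'
from h import *
t=env.get_state()["tcp_pos"]; print(t)
r=cam("side")
for m,s,c in comps(mask(r,"green"),15):
    ys,xs=np.nonzero(m)
    for z in(.016,.050):
        P=ray(r,np.c_[xs,ys],z)*1000; print(z,np.round(c),s[4],np.round(P.min(0)),np.round(P.max(0)))
p=pix(r,(.641,.16,.05)).astype(int);a=r["img"][p[1]-50:p[1]+50,p[0]-60:p[0]+60]
p=pix(r,(.431,.127,.06)).astype(int);b=r["img"][p[1]-50:p[1]+50,p[0]-60:p[0]+60]
cv2.imwrite("pics/g7.png",cv2.resize(np.hstack([a,b])[:,:,::-1],None,fx=3.3,fy=3.3,interpolation=cv2.INTER_CUBIC))
E
```

```text
clock: 14.87
tcp_pos: [0.4414, 0.1279, 0.1071]
orientation: [-0.001, 0.001, 1.0, -0.0]
wrist_force: [-0.3, 0.6, -0.1]
finger_gap: 0.0852
grip_force: 0.0
[0.44139988 0.12792954 0.1071127 ]
0.016 [273. 192.] 68 [412. -23.] [435.   4.]
0.05 [273. 192.] 68 [411.   5.] [432.  30.]
0.016 [164. 241.] 187 [631. 118.] [678. 171.]
0.05 [164. 241.] 187 [620. 140.] [665. 190.]
0.016 [265. 241.] 149 [407. 104.] [454. 151.]
0.05 [265. 241.] 149 [406. 126.] [451. 171.]
0.016 [195. 338.] 158 [527. 343.] [554. 368.]
0.05 [195. 338.] 158 [521. 354.] [547. 378.]
```

View pics/g7.png

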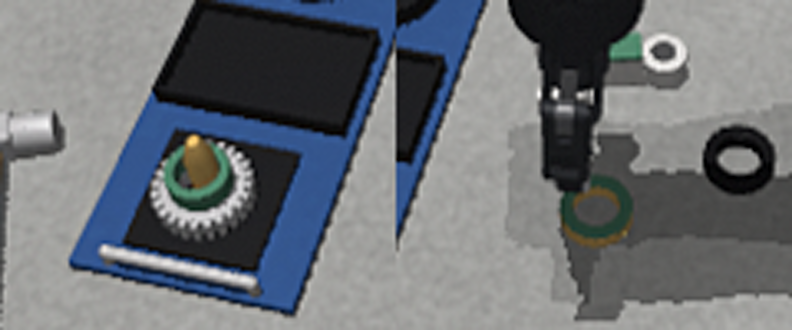

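Gear seated on the post (205,180 in g7). The gripper is about 11 mm off toward +x of the spacer, so I correct that and descend.

```bash
python3 -m jog '[[-1,0.011,0,0.02,0],[-1,0,0,0.03,0],[-1,0,0,0.025,0],[-1,0,0,0.01,0],[-1,0,0,0,0]]' 60
python3 -m jog '[[-1,0,0,0.006,0],[-1,0,0,0,0],[-1,0,0,0,0]]'
```

```text
clock: 15.33
tcp_pos: [0.43, 0.1282, 0.0209]
orientation: [-0.001, 0.0, 1.0, -0.0]
wrist_force: [-0.8, 0.3, 0.2]
finger_gap: 0.0853
grip_force: 0.0
clock: 15.58
tcp_pos: [0.432, 0.1283, 0.0169]
orientation: [0.001, 0.0, 1.0, 0.0]
wrist_force: [0.1, 0.1, -0.6]
finger_gap: 0.0853
grip_force: 0.0
```

```bash
python3 -m jog '[[-1,0,0,0.002,0],[0,0,0,0,0],[1,0,0,0,0],[1,0,0,0,0],[1,0,0,0,0]]' 60
python3 -m jog '[[1,0,0,0,0],[1,0,0,0,0]]'
python3 -m jog '[[1,0,0,-0.004,0],[1,0,0,-0.01,0],[1,0,0,-0.015,0],[1,0,0,-0.02,0],[1,0,0,-0.02,0]]'
python3 -m jog '[[1,0,0,-0.02,0],[1,0,0,-0.02,0],[1,0,0,-0.02,0],[1,0,0,-0.01,0],[1,0,0,0,0]]'
python3 - <<'E'
from h import *
r=cam("side"); t=env.get_state()["tcp_pos"]; print(t)
for m,s,c in comps(mask(r,"green"),8):
    ys,xs=np.nonzero(m); P=ray(r,np.c_[xs,ys],t[2]+.001)*1000
    print(np.round(c),s[4],np.round(P.min(0)),np.round(P.max(0)))
E
```

```text
clock: 16.0
tcp_pos: [0.4311, 0.128, 0.0149]
orientation: [0.0, 0.0, 1.0, -0.0]
wrist_force: [-2.6, -1.2, 8.7]
finger_gap: 0.0476
grip_force: 60.0
clock: 16.17
tcp_pos: [0.4311, 0.128, 0.0149]
orientation: [0.0, 0.0, 1.0, -0.0]
wrist_force: [-2.9, -1.7, 11.1]
finger_gap: 0.0475
grip_force: 59.9
clock: 16.58
tcp_pos: [0.4299, 0.128, 0.0832]
orientation: [-0.001, 0.001, 1.0, -0.0]
wrist_force: [0.3, -0.0, -1.3]
finger_gap: 0.0471
grip_force: 61.9
clock: 17.0
tcp_pos: [0.4323, 0.1282, 0.1552]
orientation: [0.002, 0.0, 1.0, 0.0]
wrist_force: [-0.2, -0.9, -1.8]
finger_gap: 0.0473
grip_force: 61.9
[0.43160292 0.12814382 0.15381614]
[273. 198.] 110 [407.  90.] [422. 148.]
[252. 204.] 15 [451. 124.] [457. 143.]
[164. 241.] 187 [587. 205.] [625. 249.]
[195. 338.] 156 [502. 390.] [523. 410.]
```

```bash
python3 -m jog '[[1,-0.010,0.002,0,0],[1,-0.02,0.003,0,0],[1,-0.03,0.005,0,0],[1,-0.03,0.005,0,0],[1,-0.03,0.005,0,0]]'>/dev/null
python3 -m jog '[[1,-0.03,0.005,0,0],[1,-0.03,0.004,0,0],[1,-0.02,0.003,0,0],[1,-0.01,0,0,0],[1,0,0,0,0]]'
python3 -m jog '[[1,0,0,0,0],[1,0,0,0,0],[1,0,0,0,0]]'
python3 - <<'E'
from h import *
r=cam("side"); t=env.get_state()["tcp_pos"]; print(t)
for m,s,c in comps(mask(r,"green"),8):
    ys,xs=np.nonzero(m); P=ray(r,np.c_[xs,ys],t[2]+.001)*1000;Q=ray(r,np.c_[xs,ys],.05)*1000
    print(np.round(c),s[4],np.round(P.min(0)),np.round(P.max(0)),np.round(Q.min(0)),np.round(Q.max(0)))
E
```

```text
clock: 17.88
tcp_pos: [0.6429, 0.1598, 0.1497]
orientation: [-0.001, 0.001, 1.0, -0.0]
wrist_force: [-0.4, 0.5, -1.6]
finger_gap: 0.0477
grip_force: 61.9
clock: 18.13
tcp_pos: [0.6398, 0.1598, 0.1522]
orientation: [-0.001, 0.0, 1.0, -0.0]
wrist_force: [0.0, -0.4, -2.1]
finger_gap: 0.0471
grip_force: 61.9
[0.63993363 0.15986523 0.15266494]
[268. 192.] 141 [407.  89.] [442. 112.] [411.   5.] [452.  32.]
[162. 207.] 118 [615. 137.] [644. 182.] [653.  60.] [687. 113.]
[146. 206.] 11 [655. 151.] [661. 159.] [699.  78.] [707.  86.]
[164. 241.] 184 [587. 207.] [625. 248.] [620. 142.] [665. 190.]
[195. 338.] 158 [502. 389.] [524. 410.] [521. 354.] [547. 378.]
```

```bash
python3 -m jog '[[1,-0.0015,0,0.01,0],[1,0,0,0.015,0],[1,0,0,0.02,0],[1,0,0,0.015,0],[1,0,0,0.01,0]]'
python3 -m jog '[[1,0,0,0.008,0],[1,0,0,0.004,0],[1,0,0,0.001,0],[1,0,0,0,0],[1,0,0,0,0]]'
```

```text
clock: 18.6
tcp_pos: [0.6409, 0.1597, 0.0807]
orientation: [-0.001, 0.0, 1.0, -0.0]
wrist_force: [-0.0, -0.6, -2.6]
finger_gap: 0.0473
grip_force: 61.9
clock: 19.02
tcp_pos: [0.6431, 0.1599, 0.0708]
orientation: [0.001, 0.001, 1.0, 0.0]
wrist_force: [0.1, -0.9, -1.3]
finger_gap: 0.0472
grip_force: 61.9
```

```bash
python3 -m jog '[[1,0,0,0.003,0],[1,0,0,0.002,0],[1,0,0,0,0],[1,0,0,0,0]]'
python3 -m jog '[[0,0,0,0,0],[0,0,0,0,0],[-0.6,0,0,0,0],[-0.6,0,0,0,0],[-0.6,0,0,0,0]]' 60
python3 -m jog '[[-0.6,0,0,-0.01,0],[-0.6,0,0,-0.02,0],[-0.6,0,0,-0.035,0],[-1,0.01,0.03,-0.03,0],[-1,0.01,0.035,0,0]]'
python3 -m jog '[[-1,0.018,0.035,0,0],[-1,0.018,0.035,0,0],[-1,0.018,0.035,0,0],[-1,0.018,0.035,0,0],[-1,0.01,0,0,0]]'
python3 - <<'E'
from h import *
r=cam("side"); t=env.get_state()["tcp_pos"]; print(t)
for m,s,c in comps(mask(r,"green"),15):
    ys,xs=np.nonzero(m); P=ray(r,np.c_[xs,ys],.066)*1000;Q=ray(r,np.c_[xs,ys],.056)*1000
    print(np.round(c),s[4],np.round(P.min(0)),np.round(P.max(0)),np.round(Q.min(0)),np.round(Q.max(0)))
p=pix(r,(.641,.16,.05)).astype(int);a=r["img"][p[1]-50:p[1]+50,p[0]-60:p[0]+60]
p=pix(r,(.533,.367,.05)).astype(int);b=r["img"][p[1]-65:p[1]+35,p[0]-60:p[0]+60]
cv2.imwrite("pics/g8.png",cv2.resize(np.hstack([a,b])[:,:,::-1],None,fx=3.3,fy=3.3,interpolation=cv2.INTER_CUBIC))
E
```

```text
clock: 19.35
tcp_pos: [0.6426, 0.1599, 0.0651]
orientation: [0.0, 0.001, 1.0, 0.0]
wrist_force: [0.1, 1.0, -0.5]
finger_gap: 0.0477
grip_force: 62.0
clock: 19.77
tcp_pos: [0.6425, 0.1599, 0.0651]
orientation: [0.0, 0.0, 1.0, 0.0]
wrist_force: [-0.2, -0.6, -0.1]
finger_gap: 0.0683
grip_force: 0.0
clock: 20.18
tcp_pos: [0.6271, 0.2227, 0.1668]
orientation: [0.006, 0.003, 1.0, 0.001]
wrist_force: [1.2, 0.6, 1.4]
finger_gap: 0.0853
grip_force: 0.0
clock: 20.6
tcp_pos: [0.5386, 0.3696, 0.1596]
orientation: [0.0, -0.003, 1.0, 0.002]
wrist_force: [0.6, 0.2, 0.2]
finger_gap: 0.0857
grip_force: 0.0
[0.53733588 0.36717787 0.15953657]
[268. 192.] 140 [410.  18.] [450.  44.] [411.  10.] [451.  37.]
[195. 339.] 150 [518. 360.] [543. 383.] [520. 356.] [545. 380.]
```

View pics/g8.png

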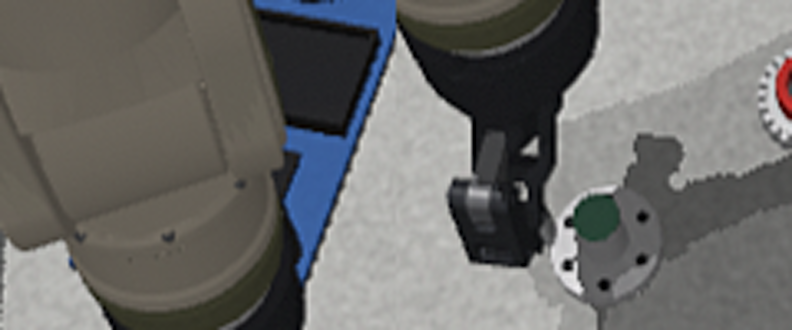

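The arm hides the post for now (left half). Flange stub is at (597,217) in the right half, which is (533,368) in world. Gripping the stub.

```bash
python3 -m jog '[[-1,0.004,0.001,0.03,0],[-1,0,0,0.035,0],[-1,0,0,0.035,0],[-1,0,0,0.02,0],[-1,0,0,0.006,0]]' 80
python3 -m jog '[[-1,0,0,0,0],[0,0,0,0,0],[1,0,0,0,0],[1,0,0,0,0],[1,0,0,0,0]]'
python3 -m jog '[[1,0,0,0,0],[1,0,0,0,0],[1,0,0,0,0]]'
```

```text
clock: 21.07
tcp_pos: [0.535, 0.3625, 0.0288]
orientation: [-0.003, 0.001, 1.0, -0.002]
wrist_force: [-0.2, -0.4, -0.1]
finger_gap: 0.0854
grip_force: 0.0
clock: 21.48
tcp_pos: [0.5383, 0.3651, 0.0345]
orientation: [0.001, 0.001, 1.0, 0.001]
wrist_force: [-0.0, -0.3, 0.4]
finger_gap: 0.0392
grip_force: 0.0
clock: 21.73
tcp_pos: [0.5382, 0.3656, 0.0345]
orientation: [0.001, 0.0, 1.0, 0.001]
wrist_force: [-1.2, 1.5, 5.8]
finger_gap: 0.0244
grip_force: 78.4
```

```bash
python3 -m jog '[[1,0,0,-0.01,0],[1,0,0,-0.025,0],[1,0,0,-0.035,0],[1,0,0,-0.035,0],[1,0,0,-0.03,0]]'
python3 -m jog '[[1,-0.002,-0.01,0,0],[1,-0.004,-0.02,0,0],[1,-0.0055,-0.0302,0,0],[1,-0.0055,-0.0302,0,0],[1,-0.0055,-0.0302,0,0]]'>/dev/null
python3 -m jog '[[1,-0.0055,-0.0302,0,0],[1,-0.0055,-0.0302,0,0],[1,-0.0055,-0.0302,0,0],[1,-0.0055,-0.0302,0,0],[1,-0.0055,-0.0302,0,0]]'>/dev/null
python3 -m jog '[[1,-0.0055,-0.0302,0,0],[1,-0.0055,-0.0302,0,0],[1,-0.0055,-0.0302,0,0],[1,-0.0055,-0.0302,0,0],[1,-0.0055,-0.0302,0,0]]'>/dev/null
python3 -m jog '[[1,-0.003,-0.02,0,0],[1,-0.001,-0.01,0,0],[1,0,0,0,0],[1,0,0,0,0],[1,0,0,0,0]]'
python3 - <<'E'
from h import *
t=env.get_state()["tcp_pos"]; print(t)
r=cam("side")
for m,s,c in comps(mask(r,"green"),8):
    ys,xs=np.nonzero(m); P=ray(r,np.c_[xs,ys],t[2]+.0215)*1000;Q=ray(r,np.c_[xs,ys],.066)*1000
    print(np.round(c),s[4],np.round(P.min(0)),np.round(P.max(0)),np.round(Q.min(0)),np.round(Q.max(0)))
print(pix(r,(.611,-.0575,.03)),pix(r,t))
p=pix(r,(.62,.05,.05)).astype(int);a=r["img"][p[1]-85:p[1]+75,p[0]-100:p[0]+100]
cv2.imwrite("pics/g9.png",cv2.resize(a[:,:,::-1],None,fx=3.7,fy=3.7,interpolation=cv2.INTER_CUBIC))
E
```

```text
clock: 22.15
tcp_pos: [0.5364, 0.3643, 0.1695]
orientation: [-0.0, 0.0, 1.0, -0.0]
wrist_force: [1.0, -0.4, -3.9]
finger_gap: 0.0238
grip_force: 78.8
clock: 23.82
tcp_pos: [0.6173, -0.0868, 0.167]
orientation: [-0.001, 0.0, 1.0, 0.001]
wrist_force: [-0.4, 0.7, -3.6]
finger_gap: 0.0236
grip_force: 79.1
[ 0.61730723 -0.08682987  0.16703869]
[195. 111.] 24 [600. -98.] [610. -75.] [ 644. -241.] [ 657. -213.]
[269. 192.] 144 [404. 117.] [439. 139.] [408.  18.] [450.  44.]
[163. 233.] 221 [578. 214.] [618. 255.] [618. 135.] [666. 183.]
[165. 247.] 44 [574. 252.] [604. 267.] [614. 180.] [649. 199.]
[199.3616032  168.27407037] [191.28183132 118.47268549]
```

View pics/g9.png

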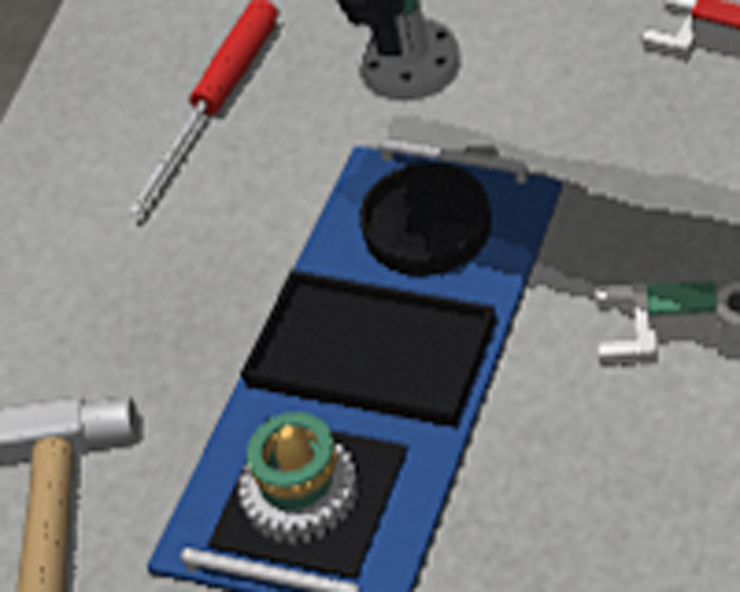

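The spacer lies flat on the hub (290,450). The flange hangs upright at (410,60), about 29 mm short of the cup centre (426,218). Correcting and lowering partway.

```bash
python3 -m jog '[[1,0.001,0.015,0,0],[1,0.001,0.014,0.01,0],[1,0,0,0.02,0],[1,0,0,0.02,0],[1,0,0,0,0]]'
python3 -m jog '[[1,0,0,0,0],[1,0,0,0,0],[1,0,0,0,0]]'
python3 - <<'E'
from h import *
r=cam("side"); t=env.get_state()["tcp_pos"];print(t)
for m,s,c in comps(mask(r,"green"),8)[:1]:
    ys,xs=np.nonzero(m); P=ray(r,np.c_[xs,ys],t[2]+.0215)*1000
    print(np.round(c),s[4],np.round(P.min(0)),np.round(P.max(0)))
h=hsv(r); m=cv2.inRange(h,(0,0,0),(180,255,60))
for M,s,c in comps(m,300):
    ys,xs=np.nonzero(M); P=ray(r,np.c_[xs,ys],.03)*1000; print("dark",np.round(c),s,np.round(P.min(0)),np.round(P.max(0)))
E
```

```text
clock: 24.28
tcp_pos: [0.6129, -0.0558, 0.1129]
orientation: [-0.004, -0.001, 1.0, 0.001]
wrist_force: [-0.3, 0.1, -4.4]
finger_gap: 0.0242
grip_force: 79.1
clock: 24.53
tcp_pos: [0.617, -0.0587, 0.1189]
orientation: [0.001, 0.0, 1.0, -0.0]
wrist_force: [-0.3, -0.5, -4.4]
finger_gap: 0.0241
grip_force: 79.1
[ 0.61708612 -0.05891591  0.11902076]
[196. 136.] 21 [601. -71.] [611. -48.]
dark [192.  30.] [185  11  16  38 487] [ 727. -821.] [ 796. -581.]
dark [ 57. 137.] [   0   14  128  237 3114] [ 995. -782.] [1040.  213.]
dark [185. 106.] [ 160   70   42   81 1686] [ 637. -463.] [ 807. -118.]
dark [201. 172.] [182 157  43  33 825] [554. -99.] [654.   9.]
dark [185. 206.] [ 150  185   69   43 1970] [548.   3.] [699. 114.]
dark [172. 251.] [141 229  54  39 713] [586. 125.] [685. 218.]
dark [489. 246.] [ 461  228   51   38 1559] [-105.   59.] [ 12. 153.]
dark [363. 329.] [350 316  27  27 382] [204. 287.] [253. 337.]
dark [313. 335.] [301 321  26  28 369] [297. 306.] [344. 357.]
```

```bash
python3 -m jog '[[1,0.003,0.001,0.01,0],[1,0,0,0.015,0],[1,0,0,0.015,0],[1,0,0,0.012,0],[1,0,0,0.006,0]]'
python3 -m jog '[[1,0,0,0.004,0],[1,0,0,0.002,0],[1,0,0,0.001,0],[1,0,0,0,0],[1,0,0,0,0]]'
```

```text
clock: 25.0
tcp_pos: [0.6129, -0.0581, 0.0589]
orientation: [-0.0, 0.001, 1.0, 0.0]
wrist_force: [-0.3, 0.4, -3.6]
finger_gap: 0.0243
grip_force: 79.1
clock: 25.42
tcp_pos: [0.6137, -0.0582, 0.0533]
orientation: [0.001, 0.001, 1.0, -0.0]
wrist_force: [-0.0, -0.1, -3.0]
finger_gap: 0.0242
grip_force: 79.1
```

```bash
python3 -m jog '[[1,0,0,0.002,0],[1,0,0,0.001,0],[1,0,0,0,0],[1,0,0,0,0]]'
python3 -m jog '[[0.3,0,0,0,0],[0,0,0,0,0],[0,0,0,0,0],[0,0,0,0,0],[0,0,0,0,0]]' 60
python3 -m jog '[[0,0,0,-0.01,0],[0,0,0,-0.03,0],[0,0,0,-0.035,0],[-1,0.03,0.01,-0.02,0],[-1,0.035,0.01,0,0]]'
python3 -m jog '[[-1,0.03,0.012,0,0],[-1,0.03,0.012,0,0],[-1,0.03,0.012,0,0],[-1,0.02,0.005,0,-7],[-1,0,0,0,0]]'
python3 - <<'E'
from h import *
s=env.get_state();t=s["tcp_pos"]; print(t)
r=cam("side")
for m,s,c in comps(mask(r,"green"),8):
    ys,xs=np.nonzero(m); P=ray(r,np.c_[xs,ys],.034)*1000;Q=ray(r,np.c_[xs,ys],.072)*1000
    print(np.round(c),s[4],np.round(P.min(0)),np.round(P.max(0)),np.round(Q.min(0)),np.round(Q.max(0)))
p=pix(r,(.55,-.03,.05)).astype(int);a=r["img"][p[1]-65:p[1]+55,p[0]-80:p[0]+80]
cv2.imwrite("pics/g10.png",cv2.resize(a[:,:,::-1],None,fx=4,fy=4,interpolation=cv2.INTER_CUBIC))
E
```

```text
clock: 25.75
tcp_pos: [0.6137, -0.0582, 0.0505]
orientation: [0.001, 0.001, 1.0, -0.0]
wrist_force: [-1.5, -1.1, 3.6]
finger_gap: 0.0241
grip_force: 79.7
clock: 26.17
tcp_pos: [0.6132, -0.058, 0.0495]
orientation: [0.0, 0.0, 1.0, 0.0]
wrist_force: [-0.2, 0.5, -0.7]
finger_gap: 0.0425
grip_force: 0.0
clock: 26.58
tcp_pos: [0.5529, -0.0392, 0.1504]
orientation: [0.006, 0.001, 1.0, -0.001]
wrist_force: [1.3, 0.1, 1.1]
finger_gap: 0.0655
grip_force: 0.0
clock: 27.0
tcp_pos: [0.4335, 0.0046, 0.145]
orientation: [-0.002, -0.063, 0.998, 0.0]
wrist_force: [0.2, 0.0, -0.4]
finger_gap: 0.0855
grip_force: 0.0
[0.43347805 0.00462912 0.14495832]
[198. 157.] 69 [ 607. -105.] [633. -78.] [596. -70.] [621. -43.]
[269. 192.] 141 [409.  -8.] [453.  20.] [408.  23.] [450.  49.]
[163. 233.] 219 [628. 114.] [679. 165.] [616. 139.] [664. 187.]
[166. 247.] 41 [624. 161.] [656. 181.] [612. 184.] [642. 202.]
```

View pics/g10.png

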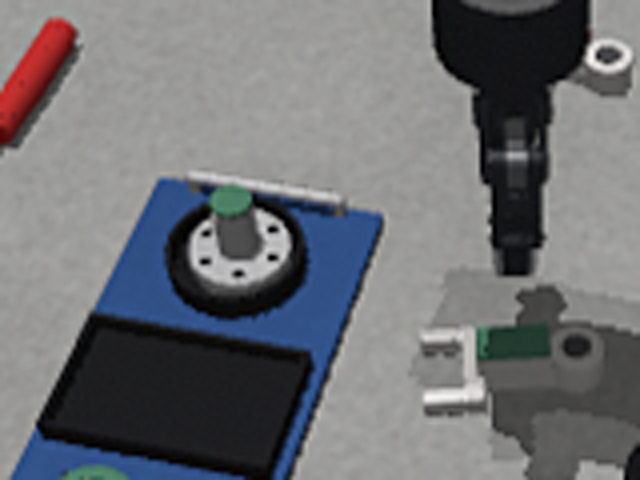

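The flange stands in the cup (238,245). The gripper is over the green rib (515,343). Gripping it.

```bash
python3 -m jog '[[-1,0.001,0,0.03,0],[-1,0,0,0.035,0],[-1,0,0,0.03,0],[-1,0,0,0.016,0],[-1,0,0,0.005,0]]' 80
python3 -m jog '[[-1,0,0,0,0],[0,0,0,0,0],[1,0,0,0,0],[1,0,0,0,0],[1,0,0,0,0]]'
python3 -m jog '[[1,0,0,0,0],[1,0,0,0,0],[1,0,0,0,0]]'
```

```text
clock: 27.47
tcp_pos: [0.4365, 0.0029, 0.0263]
orientation: [-0.002, -0.06, 0.998, 0.0]
wrist_force: [-1.3, -0.9, 0.1]
finger_gap: 0.0854
grip_force: 0.0
clock: 27.88
tcp_pos: [0.4383, 0.0028, 0.0297]
orientation: [0.001, -0.06, 0.998, -0.0]
wrist_force: [0.5, 0.7, 0.2]
finger_gap: 0.0387
grip_force: 0.0
clock: 28.13
tcp_pos: [0.4379, 0.0031, 0.0296]
orientation: [0.001, -0.061, 0.998, 0.0]
wrist_force: [-1.0, 1.1, 6.7]
finger_gap: 0.0201
grip_force: 78.8
```

```bash
python3 -m jog '[[1,0,0,-0.01,0],[1,0,0,-0.02,0],[1,0,0,-0.03,0],[1,0,0,-0.03,0],[1,0,0,-0.01,0]]'
python3 -m jog '[[1,0,0,0,5],[1,0,0,0,5],[1,0,0,0,5],[1,-0.01,0.004,0,0],[1,-0.02,0.008,0,0]]'>/dev/null
python3 -m jog '[[1,-0.03,0.0115,0,0],[1,-0.03,0.0115,0,0],[1,-0.03,0.0115,0,0],[1,-0.03,0.0115,0,0],[1,-0.02,0.008,0,0]]'
python3 -m jog '[[1,-0.012,0.004,0,0],[1,-0.004,0.003,0,0],[1,0,0,0,0],[1,0,0,0,0],[1,0,0,0,0]]'
python3 - <<'E'
from h import *
s=env.get_state();t=s["tcp_pos"]; print(t,s["orientation"])
r=cam("side")
for m,s,c in comps(mask(r,"green"),8):
    ys,xs=np.nonzero(m); P=ray(r,np.c_[xs,ys],t[2]+.0045)*1000
    print(np.round(c),s[4],np.round(P.min(0)),np.round(P.max(0)),cv2.minAreaRect(P.astype(np.float32)))
p=pix(r,(.61,.05,.08)).astype(int);a=r["img"][p[1]-65:p[1]+55,p[0]-80:p[0]+80]
cv2.imwrite("pics/g11.png",cv2.resize(a[:,:,::-1],None,fx=4,fy=4,interpolation=cv2.INTER_CUBIC))
E
```

```text
clock: 28.55
tcp_pos: [0.439, 0.0027, 0.1324]
orientation: [0.003, -0.061, 0.998, -0.001]
wrist_force: [0.2, -0.6, -2.1]
finger_gap: 0.02
grip_force: 78.7
clock: 29.38
tcp_pos: [0.6182, 0.0454, 0.128]
orientation: [0.001, 0.069, 0.998, 0.0]
wrist_force: [1.6, -0.5, -1.8]
finger_gap: 0.0201
grip_force: 78.7
clock: 29.8
tcp_pos: [0.6304, 0.0492, 0.1283]
orientation: [-0.001, 0.07, 0.998, -0.0]
wrist_force: [-0.3, -0.6, -2.5]
finger_gap: 0.0203
grip_force: 78.7
[0.63043098 0.04922771 0.12826244] [-7.24690567e-04  6.99406185e-02  9.97550893e-01 -1.43729468e-05]
[198. 157.] 68 [578. -13.] [601.  11.] ((589.521240234375, -0.8780345916748047), (21.430723190307617, 22.645343780517578), 62.55949020385742)
[182. 174.] 92 [601.  38.] [628.  65.] ((615.3268432617188, 51.994529724121094), (25.24350357055664, 27.740480422973633), 84.708740234375)
[163. 233.] 219 [596. 178.] [640. 222.] ((617.9325561523438, 200.67379760742188), (41.92164993286133, 43.85898208618164), 15.051874160766602)
[165. 247.] 44 [592. 219.] [624. 236.] ((606.6878662109375, 229.65692138671875), (33.61497497558594, 11.985546112060547), 16.420156478881836)
```

View pics/g11.png

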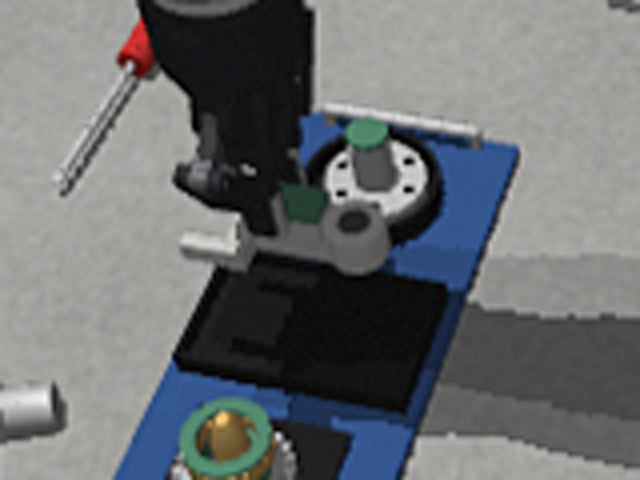

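The fork is level and aligned with the bay: boss at (357,240), bay centre near (315,330) as seen below it. Measured correction is about +2.5 mm in x and +1 mm in y, then lower.

```bash
python3 -m jog '[[1,-0.0025,0.001,0.01,0],[1,0,0,0.02,0],[1,0,0,0.02,0],[1,0,0,0.015,0],[1,0,0,0.01,0]]'
python3 -m jog '[[1,0,0,0.003,0],[1,0,0,0.001,0],[1,0,0,0,0],[1,0,0,0,0]]'
```

```text
clock: 30.27
tcp_pos: [0.6326, 0.0498, 0.0513]
orientation: [-0.001, 0.07, 0.998, 0.0]
wrist_force: [0.3, -0.9, -1.1]
finger_gap: 0.0201
grip_force: 78.7
clock: 30.6
tcp_pos: [0.635, 0.0498, 0.0506]
orientation: [0.001, 0.07, 0.998, 0.0]
wrist_force: [0.3, -0.4, -2.3]
finger_gap: 0.02
grip_force: 78.6
```

```bash
python3 -m jog '[[1,0,0,0.002,0],[1,0,0,0.002,0],[1,0,0,0.001,0],[1,0,0,0,0],[1,0,0,0,0]]'
python3 -m jog '[[0.3,0,0,0,0],[0.1,0,0,0,0],[0.1,0,0,0,0],[0.1,0,0,0,0],[0.1,0,0,0,0]]' 60
python3 -m jog '[[0.1,0,0,-0.01,0],[0.1,0,0,-0.03,0],[0.1,0,0,-0.035,0],[0,0.03,0,-0.02,0],[0,0.035,0,0,0]]'
python3 -m jog '[[0,0.035,0,0,0],[0,0.035,0,0,0],[0,0.035,0,0,0],[0,0.02,-0.02,0,0],[0,0,0,0,0]]'
python3 - <<'E'
from h import *
r=cam("side")
p=pix(r,(.61,.05,.04)).astype(int);a=r["img"][p[1]-75:p[1]+75,p[0]-100:p[0]+100]
cv2.imwrite("pics/g12.png",cv2.resize(a[:,:,::-1],None,fx=3.9,fy=3.9,interpolation=cv2.INTER_CUBIC))
E
```

```text
clock: 31.02
tcp_pos: [0.6348, 0.0499, 0.0457]
orientation: [0.001, 0.07, 0.998, 0.0]
wrist_force: [-1.6, -0.2, 6.1]
finger_gap: 0.0198
grip_force: 79.4
clock: 31.43
tcp_pos: [0.6341, 0.0499, 0.0443]
orientation: [-0.0, 0.07, 0.998, 0.0]
wrist_force: [-1.0, 0.1, -0.7]
finger_gap: 0.0385
grip_force: 0.0
clock: 31.85
tcp_pos: [0.5748, 0.0585, 0.1455]
orientation: [0.006, 0.071, 0.997, 0.0]
wrist_force: [0.8, -1.0, 0.9]
finger_gap: 0.0426
grip_force: 0.0
clock: 32.27
tcp_pos: [0.4378, 0.0563, 0.1397]
orientation: [-0.002, 0.07, 0.998, -0.0]
wrist_force: [-0.4, 0.1, -1.3]
finger_gap: 0.043
grip_force: 0.0
```

View pics/g12.png

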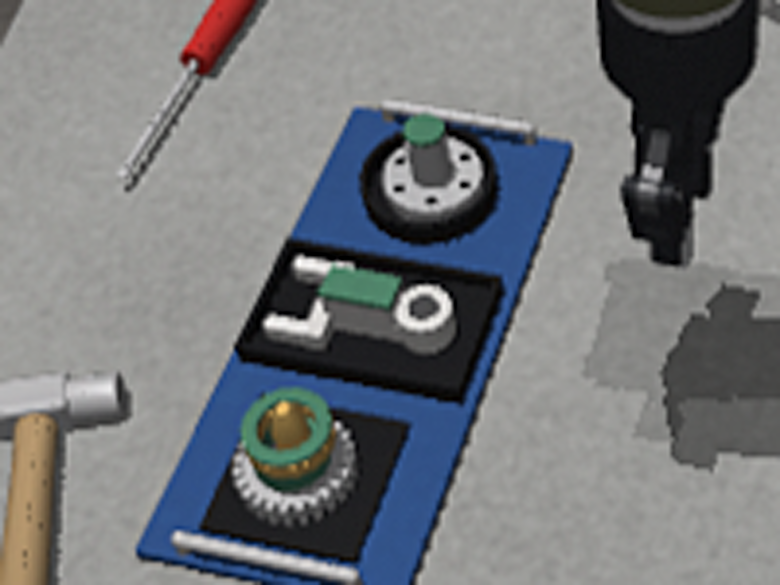

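All four parts are in place: flange upright in the cup (430,180), fork flat in the bay (360,300), spacer flat on the gear hub over the post (288,440). I'll run one numeric check, and hand in only if it passes.

Run:
```python
from h import *
r=cam("side"); ok=False
for m,s,c in comps(mask(r,"green"),30):
    ys,xs=np.nonzero(m); P=(ray(r,np.c_[xs,ys],.050)*1000).astype(np.float32); R=cv2.minAreaRect(P); print(np.round(c),R)
    if abs(R[0][0]-626)<7 and abs(R[0][1]-51.5)<7: ok=True
print(ok)
if ok: print(env.hand_in())
```

```text
[198. 157.] ((615.3013916015625, -76.88302612304688), (23.866037368774414, 25.74250030517578), 71.26799774169922)
[182. 197.] ((628.2677612304688, 50.471031188964844), (25.14811134338379, 46.57126998901367), 81.46578216552734)
[163. 233.] ((647.5763549804688, 149.85296630859375), (47.18351364135742, 49.3640022277832), 15.051340103149414)
[165. 247.] ((633.2951049804688, 182.63685607910156), (35.877540588378906, 11.881786346435547), 21.020671844482422)
True
the job is handed in; nothing more can be done
None
```

The job is handed in at about 32 s on the robot's clock: gear and spacer on the post, flange upright in the cup, fork flat along the bay, and no red part was handled; the judge's verdict was not shown.

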